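# Lock the bench power strip down with its snap-hook bar

### The arm

A 6-joint arm with a two-finger parallel gripper is mounted at the origin on the work surface. World frame = base frame: x ahead of the robot, y to its left, z up, the work surface at z = 0. Lengths are in mm, angles in rad, forces in N, time in s.
With the tool pointing down it reaches from about 325 to 850 mm from the base axis. Payload 15.5 kg.
Tool frame: the origin (TCP) lies midway between the tips of the shut fingers; the grasp point (between the pads) lies 19 mm behind it; z points along the fingers, x is the direction in which the jaws open and shut, and the axes are right-handed (so a half turn about z gives the same grasp; the last joint's range is limited). The gripper opens to 91 mm and grips with 3 to 60 N. Pads are 32 mm wide; open, the fingers measure 118 mm over their backs; the gripper's body (76 mm by 178 mm) begins 60 mm behind the grasp point.
Start: joints at [-1.343, 0.494, 1.345, -0, 1.302, -0.096], TCP at [198.266, -592.72, 189.515] pointing down, gripper open.
Joint ranges: [-2.91, 2.91], [-0.82, 2.16], [0.22, 2.67], [-1.22, 4.37], [0.12, 2.79], [-3.08, 3.08]. Speed limits (rad/s): [1.89, 1.89, 2.57, 3.01, 3.01, 3.01].

### API

Orientations are given as a unit quaternion [x, y, z, w].
In Python, from cell import read_state, imaging, job_done gives the robot as it stands.
- The arm moves only by the tool servo_tool, never from a script. Its argument "deltas" is a list of rows, each a list of 3 entries, a list of its own where there are three numbers: the turn, a rotation vector about the tool's x, y, z in rad, then the shift along the tool's x, y, z in m, then the finger opening in m, from 0 to 0.0912. A call has 1 to 20 rows; each row shifts and turns the commanded pose from where the row before left it, along the tool's axes as they then stand; what a row does not reach is not made up. A row lasts 1/10 s, in which the tool goes at most 50 mm and 8.59 degrees, less where a joint would pass 70% of its speed; a pose out of reach is approached as far as the arm can. A call with a gripper value outside its range is refused whole. The fingers move at their own pace and stop on an object; the grip force is fixed at half the most. Time passes only in rows, so rows that do not move let the fingers close. It gives the time, the measured TCP pose, the force and the opening at its end, in the units of the state.
- read_state(): the state, without advancing time (a new reading comes with each control period).
- imaging.snapshot(name): name is "scene" or "top" or "wrist"; returns a dict with "color" (480x640x3 uint8, red, green, blue), "K" (3x3 intrinsics, pixels), "T" (4x4, takes a point from camera to world coordinates). Camera axes: x right, y down, z forward; pixel columns grow to the right and rows downward; lengths in mm; the calibration is good to about 2 mm. The wrist camera is an equidistant fisheye: a pixel r from the principal point sees the ray r / f radians off the axis. A picture is of the moment at which its call begins. There is no depth.
- job_done(): hands the job in, once; it reports no verdict.
The state is a dict: "time_s": time; "q": joint angles; "qd": joint speeds; "tau": joint torques, N m; "tool_pos": TCP position; "tcp_rot": TCP orientation; "ft_force": force on the tool from outside, world axes, zero at the start; "moment": the same for the moment, N m; "opening": finger opening in mm.
Only numpy, scipy, OpenCV 4.12 (cv2) and the standard library are available. Lean on these libraries where they do the work, as an engineer would, in place of code of your own. Each camera call takes 0.05 s, during which the arm holds its last target.

### The job

Lock the power strip to the bench: lay the steel bar flat on the bench, slide it hook first through the gap between the two inner feet under the strip, from the side away from the bench eye, until the hook sticks well out on the eye's side, and let go. Then take the bar again on the eye's side of the strip and draw it on without ramming, until the near leg of the eye has pushed the sprung gate open, passed right into the hook and the gate has sprung shut behind it. Leave the bar lying flat, hooked and let go, and do not disturb the multimeter, pliers, spool or screwdriver.

Things in the scene. Friction and masses are not known exactly. Their poses are not given: they have to be found in the camera images.
- bar: Loose steel lock bar, 200 x 18 mm high, about 0.35 kg, flat on the bench. Origin: mid-length, underside; x runs along it to the hook, z up. T-head x -100 to -90 mm, 70 mm wide (too wide for the channel); shank x -90 to +45, 22 mm wide (grip anywhere across it); hook x +45 to +100, 38 mm wide over its arms.
- gate (a joint): Sprung 24 mm tongue across the hook's mouth, hinged in the +y arm at bar x +87, y +15.5 mm, resting behind the nose. 0 rad = shut, up to 1.4 swung inward (to the tail); never outward. 3 to 8 N swings it fully open. It snaps shut once the eye's leg (centre) is at about bar x +65 mm or less; the leg meets the throat's bottom with its centre at x +59.
- bar_mouth (a point): Middle of the hook's mouth at its tip: bar x +100, y +3, z +9 mm; the mouth is 18 mm wide and faces +x. Throat behind it: y -12 to +12, bottom at x +55. Arms 7 mm thick; the -y arm ends at x +100 in a nose turned in to y -6, the +y arm at x +94.
- bar_tail (a point): Middle of the T-head's end face: bar x -100, y 0, z +9 mm
- bar_hold (a point): Middle of the shank just behind the hook: bar x +25, y 0, z +9 mm
- strip: Power strip, aluminium, 300 (its y) x 62 mm (its x), fixed on black feet. Origin: on the bench under its middle; +x points to the eye's side. Underside 26, top 50 mm above the bench. Two inner feet (x +1 to +31, y 23 to 45 mm either side) leave a channel 46 mm wide along x; before them (x -31 to +1) it is open, so the T-head goes in under the strip and stops at the inner feet.
- gap_in (a point): Middle of the gap at the strip's edge on the side away from the eye: strip x -31, y 0, z +13 mm
- gap_out (a point): Middle of the channel's end on the eye's side: strip x +31, y 0, z +13 mm
- eye: Steel staple eye fixed in the bench: 8 mm rod, upside-down U, legs 60 mm apart, 46 mm high. Origin: foot of the leg nearer the strip; x points to the other leg, away from the strip, within 0.1 rad and 6 mm sideways of the channel's line. The near leg stands 139 to 145 mm along strip x: when hooked, the T-head is 4 mm or more short of the inner feet, under the strip.
- eye_leg (a point): Middle of the near leg at hook height, 9 mm above the bench. Pressing the bar on the eye with over 35 N is ramming
- meter: Bystander: yellow multimeter 85 x 165 x 36 mm, origin under its centre
- pliers: Bystander: green-handled pliers about 160 mm long, 15 mm high, origin near the joint
- spool: Bystander: grey solder spool, 60 mm across, 46 mm high, origin under its centre
- driver: Bystander: screwdriver lying on the bench
Mind the look-alikes: they are no part of the job. There is more than one size of the bar; the one meant has the size given above.

How it is judged (in metres and radians):
On the way, in this order (a step that is already met when the one before it is completed fails the run):
1. The bar lies flat through the gap, its hook at least 50 mm out on the eye's side, its T-head on the other, let go and still (angle between bar's own z axis and vertical below 0.15 rad and angle between the x axis of bar and the x axis of strip, either way round below 0.35 rad and contact force between the fingers and bar below 0.3 N and x of bar_mouth in the frame of strip above 0.081 m and x of bar_tail in the frame of strip below 0 m and y of bar_mouth in the frame of strip between -0.05 and 0.05 m and height (world z) of bar below 0.008 m and linear speed of bar below 0.02 m/s), for 0.2 s.
2. The bar is taken again on the eye's side of the strip (contact force between the fingers and bar above 1 N and x of the grasp point in the frame of strip above 0.031 m), for 0.1 s.
3. The eye's near leg is inside the hook and the gate is shut behind it (x of eye_leg in the frame of bar between 0.056 and 0.082 m and y of eye_leg in the frame of bar between -0.012 and 0.012 m and value of joint gate below 0.15 rad), for 0.2 s.
At the end, for the whole second after the job is handed in: The near leg is in the throat (bar x 56 to 82 mm, y within 12), gate under 0.15 rad; the bar lies flat (0.15 rad, within 20 mm of the bench) under the strip (within 0.35 rad of the channel), T-head still on its own side of the inner feet; let go and at rest (all of step 3 and angle between bar's own z axis and vertical below 0.15 rad and angle between the x axis of bar and the x axis of strip, either way round below 0.35 rad and x of bar_tail in the frame of strip between -0.2 and 0 m and y of bar_tail in the frame of strip between -0.05 and 0.05 m and y of bar_mouth in the frame of strip between -0.05 and 0.05 m and height (world z) of bar below 0.02 m and contact force between the fingers and bar below 0.3 N and linear speed of bar below 0.01 m/s); the robot touches nothing.
It fails at once if The yellow multimeter moved more than 25 mm (distance of meter from where it was at the start of the episode above 0.025 m).
It fails at once if The pliers moved more than 25 mm (distance of pliers from where it was at the start of the episode above 0.025 m).
It fails at once if The grey spool moved more than 25 mm (distance of spool from where it was at the start of the episode above 0.025 m).
It fails at once if The screwdriver moved more than 25 mm (distance of driver from where it was at the start of the episode above 0.025 m).
It fails at once if The bar is rammed against the eye with more than 35 N (contact force between bar and eye above 35 N).
It also fails if it takes over 54 s, if anything falls off the work surface, if the arm or the gripper's body presses on something with over 40 N, if the wrist force passes 120 N, or if a joint passes its speed limit or range.

## Working session

There is one attempt and no reset: what is moved stays moved. The work goes in short steps, Python scripts to look and compute and a tool call to move; the robot and the scene stay as the last step left them, time stands still between calls to the robot, and variables do not carry over. Pictures are saved under pics/ and viewed, and the job is handed in when it is done.

Besides the shell and the picture viewer there is one more tool, called after "Emit:" as name([rows], argument=value, ...), one row to a line, values as JSON. servo_tool: Moves the arm, as the interface text tells. Its arguments: {"type":"object","properties":{"deltas":{"type":"array","items":{"type":"array"}}},"required":["deltas"]}

```bash
ls; mkdir -p pics; python3 - <<'E'
from cell import read_state, imaging
import cv2,numpy as np
s=read_state();print(s)
for n in("scene","top","wrist"):
    d=imaging.snapshot(n);cv2.imwrite(f"pics/{n}0.png",d["color"][:,:,::-1]);np.savez(f"pics/{n}0.npz",**d);print(n,d["K"].tolist(),d["T"].round(3).tolist())
E
```

```text
pics
{'time_s': 0.0, 'q': array([-1.34350580e+00,  4.94163116e-01,  1.34612592e+00, -6.16589299e-06,
        1.30250159e+00, -9.55020704e-02]), 'qd': array([-2.13079148e-04, -4.33631083e-05, -1.14120339e-03,  8.91235298e-04,
       -1.93557459e-04,  1.83813011e-04]), 'tau': array([-9.47673061e-05, -8.78818202e+01, -3.81865704e+01,  7.06179463e-02,
        5.31977741e-02, -4.79941889e-05]), 'tool_pos': array([ 198.16763316, -592.32250351,  188.9525269 ]), 'tcp_rot': array([ 8.11547056e-01, -5.84286760e-01, -4.52475132e-04, -3.92502819e-04]), 'ft_force': array([-0.07390925,  0.44455128, -0.67749361]), 'moment': array([ 0.07505596,  0.03288144, -0.06615934]), 'opening': 91.48796393718219}
scene [[432.99977340121984, 0.0, 322.3499628951002], [0.0, 432.99977340121984, 240.08455540093053], [0.0, 0.0, 1.0]] [[-0.818, 0.412, -0.402, 947.857], [0.576, 0.598, -0.558, 486.902], [0.011, -0.687, -0.726, 805.851], [0.0, 0.0, 0.0, 1.0]]
top [[472.8387176368333, 0.0, 317.2388428096106], [0.0, 472.8387176368333, 242.86375333609618], [0.0, 0.0, 1.0]] [[0.004, -0.996, 0.091, 452.95], [-1.0, -0.004, -0.003, -83.985], [0.003, -0.091, -0.996, 1156.225], [0.0, 0.0, 0.0, 1.0]]
wrist [[371.64829954431775, 0.0, 322.3522938492588], [0.0, 371.64829954431775, 244.46624696625383], [0.0, 0.0, 1.0]] [[0.318, -0.922, -0.223, 260.53], [-0.948, -0.309, -0.073, -571.352], [-0.002, 0.234, -0.972, 384.618], [0.0, 0.0, 0.0, 1.0]]
```

View pics/top0.png

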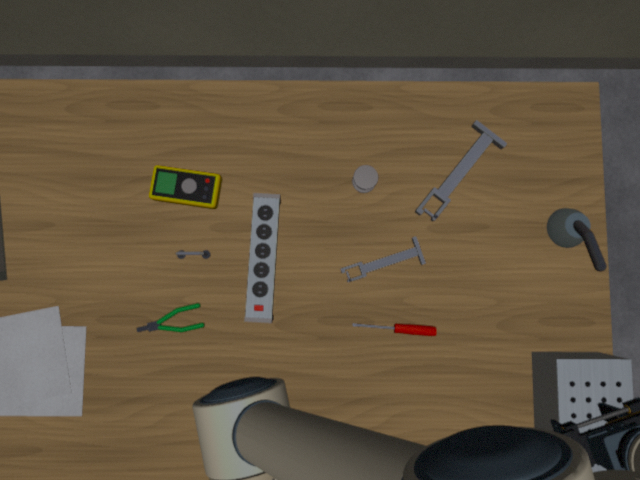

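View pics/scene0.png

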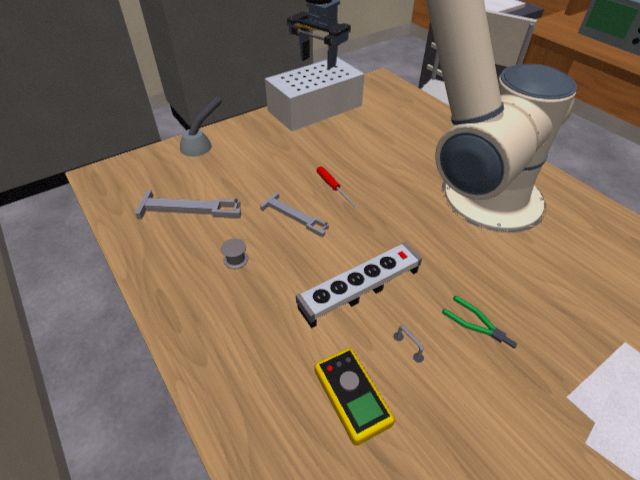

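View pics/wrist0.png

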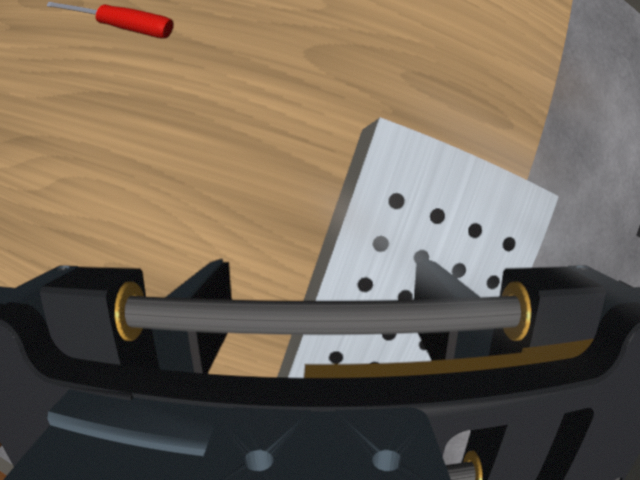

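The top view shows two bars. The small one runs from about (342,270) to (424,250), about 200 mm, and is the one meant. The bigger one at (460,170) is the look-alike. The strip is at (263,258) and the eye at (178–208,254), so the travel is along world +y. I'll measure these more closely.

```bash
python3 - <<'E'
import cv2
im=cv2.imread("pics/top0.png")
a=cv2.resize(im[190:330,330:440],None,fx=5,fy=5,interpolation=cv2.INTER_CUBIC)[:600]
b=cv2.resize(im[185:330,160:300],None,fx=4,fy=4,interpolation=cv2.INTER_CUBIC)
cv2.imwrite("pics/bz.png",cv2.resize(im[225:295,330:435],None,fx=7,fy=7,interpolation=cv2.INTER_CUBIC));cv2.imwrite("pics/sz.png",b)
E
cat > h.py <<'E'
import numpy as np
def ray(d,u,v):
    K=d["K"];T=d["T"];r=T[:3,:3]@np.array([(u-K[0,2])/K[0,0],(v-K[1,2])/K[1,1],1.]);return T[:3,3],r
def pt(d,u,v,z):
    o,r=ray(d,u,v);return o+r*(z-o[2])/r[2]
def proj(d,p):
    T=d["T"];c=T[:3,:3].T@(np.asarray(p,float)-T[:3,3]);K=d["K"];return np.array([K[0,0]*c[0]/c[2]+K[0,2],K[1,1]*c[1]/c[2]+K[1,2]])
E
```

```text
(no output)
```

View pics/bz.png

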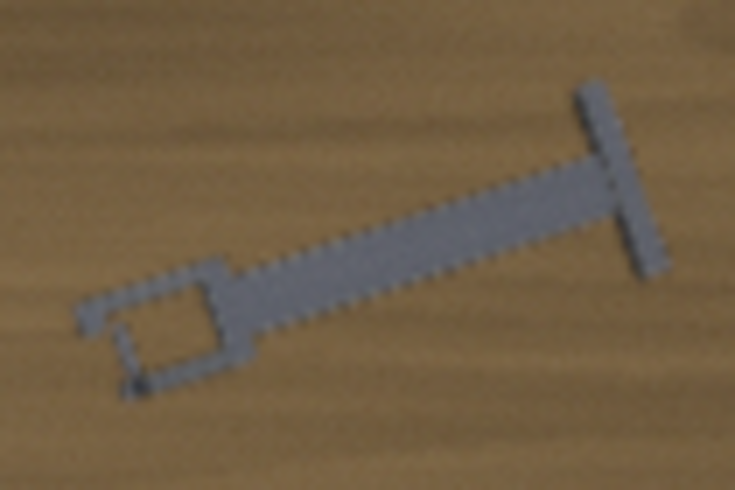

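View pics/sz.png

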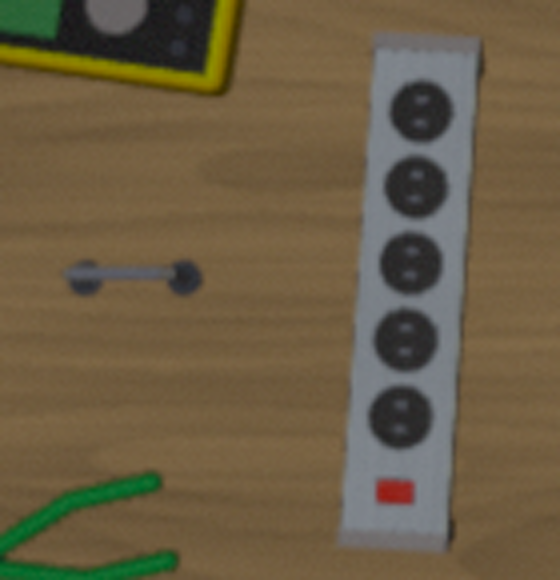

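```bash
cat > meas.py <<'E'
import cv2,numpy as np
from h import *
def barfit(d,roi,z=18):
    im=d["color"];x0,y0,x1,y1=roi
    f=8
    c=cv2.resize(im[y0:y1,x0:x1],None,fx=f,fy=f,interpolation=cv2.INTER_CUBIC).astype(int)
    m=((c[:,:,0]-c[:,:,2])<8).astype(np.uint8)*255
    n,l,st,ce=cv2.connectedComponentsWithStats(m)
    k=1+np.argmax(st[1:,4]);m=(l==k)
    v,u=np.nonzero(m);U=(u+.5)/f-.5+x0;V=(v+.5)/f-.5+y0
    o=d["T"][:3,3];R=d["T"][:3,:3];K=d["K"]
    r=R@np.stack([(U-K[0,2])/K[0,0],(V-K[1,2])/K[1,1],np.ones_like(U)])
    P=(o[:,None]+r*(z-o[2])/r[2])[:2].T
    return m,P
E
python3 - <<'E'
import numpy as np,cv2
from meas import *
d=dict(np.load("pics/top0.npz"))
m,P=barfit(d,(335,230,430,290))
cv2.imwrite("pics/m.png",m.astype(np.uint8)*255)
mu=P.mean(0);w,V=np.linalg.eigh(np.cov((P-mu).T));ax=V[:,1]
for it in range(4):
    if ax[1]<0: ax=-ax
    ny=np.array([-ax[1],ax[0]])
    s=(P-mu)@ax;t=(P-mu)@ny
    # refine with shank midline
    smin,smax=np.percentile(s,[.2,99.8])
    ss=[];tt=[]
    for a in np.arange(smin+25,smin+130,3):
        k=abs(s-a)<1.5;ss.append(a);tt.append((t[k].min()+t[k].max())/2)
    c=np.polyfit(ss,tt,1);ax=ax+ny*c[0];ax/=np.linalg.norm(ax)
ny=np.array([-ax[1],ax[0]]);s=(P-mu)@ax;t=(P-mu)@ny;off=np.mean(tt)
print("len",smax-smin,"ang",np.arctan2(ax[1],ax[0]),"orig",mu+ax*(smin+smax)/2+ny*off,"tail",mu+ax*smin+ny*off)
for a in (smin+5,smin+50,smin+100,smin+160): 
    k=abs(s-a)<1.5;print(t[k].min()-off,t[k].max()-off)
# strip
im=d["color"][185:335,235:290];f=8
c=cv2.resize(im,None,fx=f,fy=f,interpolation=cv2.INTER_CUBIC).astype(int)
mm=((c[:,:,0]-c[:,:,2])<15)&(c.min(2)>85)
mm=cv2.morphologyEx(mm.astype(np.uint8),cv2.MORPH_CLOSE,np.ones((90,90)))
cs=max(cv2.findContours(mm,0,2)[0],key=cv2.contourArea);r=cv2.minAreaRect(cs);b=cv2.boxPoints(r)
px=(b+.5)/f-.5+[235,185];print(px)
W=np.array([pt(d,u,v,50)[:2] for u,v in px]);print(W.round(1),W.mean(0),[np.linalg.norm(W[i]-W[i-1]) for i in range(4)])
for i in range(4): e=W[i]-W[i-1];print(np.arctan2(e[1],e[0]))
# eye near/far
for u,v in((184,278),(84,278)):print("eye",pt(d,u/4+160-.375,v/4+185-.375,3))
for u,v in((165,273),(72,273)):print("eyetop",pt(d,u/4+160-.375,v/4+185-.375,42))
E
```

```text
len 197.07346814632012 ang 1.8966190554621234 orig [ 510.77766872 -242.96207456] tail [ 542.31812807 -336.31456454]
-34.15495856091435 33.79572651796523
-10.147656713907526 9.815355072167957
-9.924389936781408 10.196627455942595
-17.686974913375106 17.8471565568304
[[244.39792633 320.73498535]
 [253.16365051 192.53628922]
 [280.01992798 194.37261963]
 [271.2542038  322.57131958]]
[[372.8  80.5]
 [673.6  65.1]
 [669.5   1.4]
 [368.8  18.4]] [521.19461216  41.34693629] [np.float64(62.28576377665174), np.float64(301.19939174423394), np.float64(63.85287324502288), np.float64(301.1329574399183)]
1.5067239085061503
-0.05129690662545381
-1.635659502934813
3.0850943115191267
eye [529.99551184 185.01373038   3.        ]
eye [529.75764585 246.00285927   3.        ]
eyetop [530.30172248 187.19153596  42.        ]
eyetop [530.08746376 242.00349637  42.        ]
```

```bash
python3 - <<'E'
import cv2
im=cv2.imread("pics/scene0.png")
cv2.imwrite("pics/sz2.png",cv2.resize(im[235:375,290:440],None,fx=5,fy=4,interpolation=cv2.INTER_CUBIC)[:600])
cv2.imwrite("pics/bz2.png",cv2.resize(im[310:370,380:440],None,fx=9,fy=9,interpolation=cv2.INTER_CUBIC))
E
```

```text
(no output)
```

View pics/bz2.png

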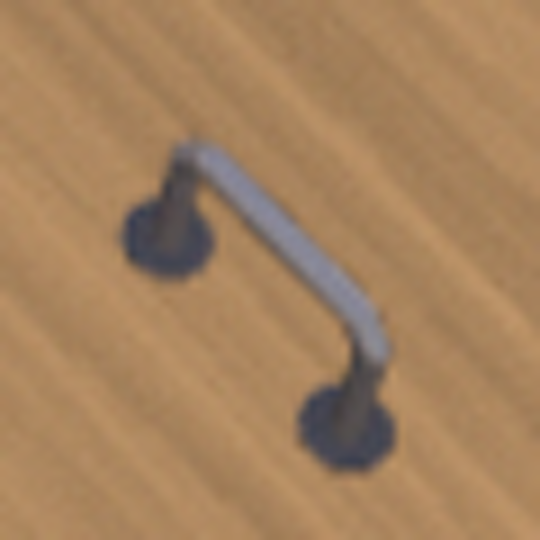

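View pics/sz2.png

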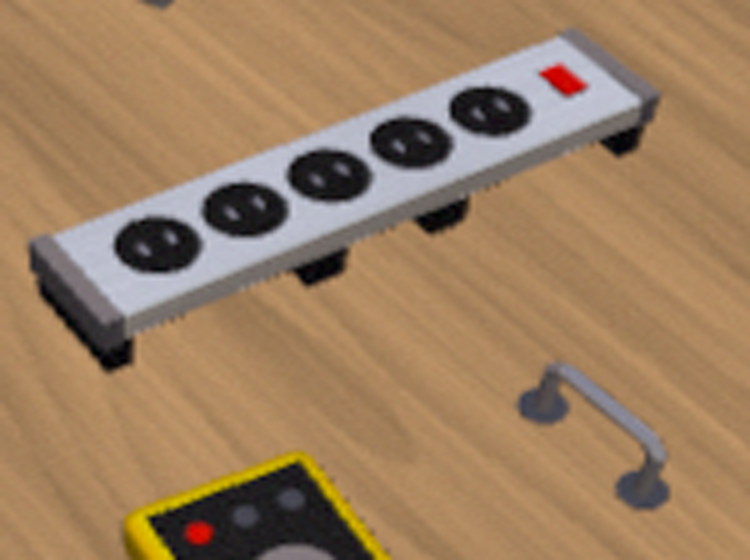

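Emit:
servo_tool([
  [[0,0,-0.1432],[0,0,0],0.07],
  [[0,0,-0.1432],[0,0,0],0.07],
  [[0,0,-0.1432],[0,0,0],0.07],
  [[0,0,-0.1432],[0,0,0],0.07],
  [[0,0,-0.1432],[0,0,0],0.07],
  [[0,0,-0.1432],[0,0,0],0.07],
  [[0,0,-0.1432],[0,0,0],0.07],
  [[0,0,-0.1432],[0,0,0],0.07],
  [[0,0,-0.1432],[0,0,0],0.07],
  [[0,0,-0.1432],[0,0,0],0.07],
  [[0,0,-0.1432],[0,0,0],0.07],
])

```text
time_s: 1.25
tool_pos: [198.2, -592.5, 189.3]
tcp_rot: [0.986, 0.166, -0.0, -0.0]
ft_force: [0.3, -0.6, 0.4]
opening: 70.1
```

Emit:
servo_tool([
  [[0,0,0],[0.029,-0.0116,0],0.07],
  [[0,0,0],[0.029,-0.0116,0],0.07],
  [[0,0,0],[0.029,-0.0116,0],0.07],
  [[0,0,0],[0.029,-0.0116,0],0.07],
  [[0,0,0],[0.029,-0.0116,0],0.07],
  [[0,0,0],[0.029,-0.0116,0],0.07],
  [[0,0,0],[0.029,-0.0116,0],0.07],
  [[0,0,0],[0.029,-0.0116,0],0.07],
  [[0,0,0],[0.029,-0.0116,0],0.07],
  [[0,0,0],[0.029,-0.0116,0],0.07],
  [[0,0,0],[0.029,-0.0116,0],0.07],
  [[0,0,0],[0.029,-0.0116,0],0.07],
  [[0,0,0],[0.029,-0.0116,0],0.07],
  [[0,0,0],[0.029,-0.0116,0],0.07],
  [[0,0,0],[0,0,0],0.07],
  [[0,0,0],[0,0,0],0.07],
])

```text
time_s: 2.85
tool_pos: [530.6, -308.0, 189.2]
tcp_rot: [0.987, 0.164, -0.0, -0.0]
ft_force: [-0.4, 0.1, -0.1]
opening: 70.0
```

```bash
cat > st.py <<'E'
from cell import read_state
import numpy as np
from scipy.spatial.transform import Rotation as R
def st():
    s=read_state();M=R.from_quat(s["tcp_rot"]).as_matrix();x=M[:,0]
    print("t",round(s["time_s"],2),"p",s["tool_pos"].round(1),"yaw",round(np.arctan2(x[1],x[0]),4),"zax",M[:,2].round(4),"F",s["ft_force"].round(1),"op",round(s["opening"],1),"q6",s["q"][5].round(2))
    return s["tool_pos"],M
def go(target):
    p,M=st();print("tool delta",(M.T@(np.array(target)-p)).round(2))
E
python3 - <<'E'
from st import *
go([532.6,-307.4,50])
E
```

```text
t 2.85 p [ 530.6 -308.   189.2] yaw 0.3285 zax [-6.e-04  2.e-04 -1.e+00] F [-0.4  0.1 -0.1] op 70.0 q6 -0.95
tool delta [2.180e+00 1.300e-01 1.392e+02]
```

Emit:
servo_tool([
  [[0,0,0],[0.002,0,0.03],0.07],
  [[0,0,0],[0,0,0.03],0.07],
  [[0,0,0],[0,0,0.03],0.07],
  [[0,0,0],[0,0,0.03],0.07],
  [[0,0,0],[0,0,0.02],0.07],
  [[0,0,0],[0,0,0],0.07],
])

```text
time_s: 3.45
tool_pos: [530.1, -307.6, 47.0]
tcp_rot: [0.987, 0.162, -0.002, -0.002]
ft_force: [0.7, 0.8, 0.7]
opening: 70.5
```

```bash
python3 - <<'E'
from st import *
from cell import imaging
import cv2
go([532.6,-307.4,4])
for n in("wrist","top"):
    d=imaging.snapshot(n);cv2.imwrite(f"pics/{n}1.png",d["color"][:,:,::-1]);np.savez(f"pics/{n}1.npz",**d)
E
```

```text
t 3.45 p [ 530.1 -307.6   47. ] yaw 0.3261 zax [-0.004   0.0026 -1.    ] F [0.7 0.8 0.7] op 70.5 q6 -0.95
tool delta [ 2.6  0.8 43. ]
```

View pics/wrist1.png

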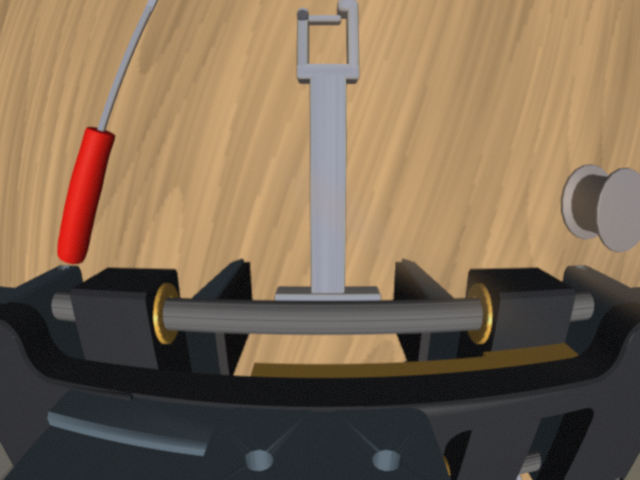

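View pics/top1.png

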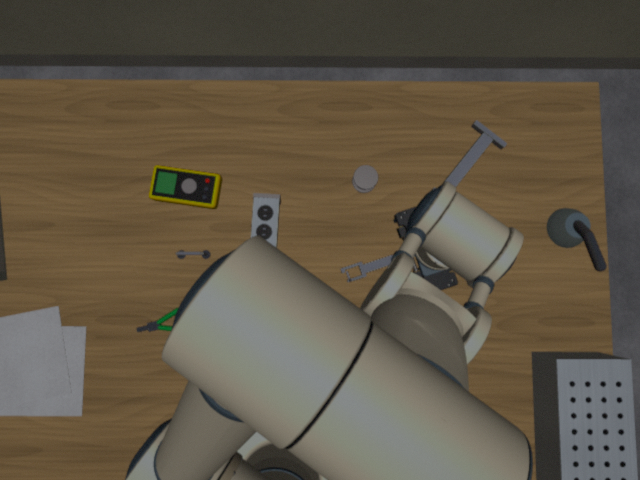

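```bash
cat >> h.py <<'E'
def fproj(d,p):
    T=d["T"];c=T[:3,:3].T@(np.asarray(p,float)-T[:3,3]);th=np.arctan2(np.hypot(c[0],c[1]),c[2]);ph=np.arctan2(c[1],c[0]);K=d["K"];r=K[0,0]*th
    return np.array([K[0,2]+r*np.cos(ph),K[1,2]+r*np.sin(ph)])
def fpt(d,u,v,z):
    K=d["K"];a=np.array([u-K[0,2],v-K[1,2]]);r=np.hypot(*a);th=r/K[0,0];dirn=np.array([*(a/r*np.sin(th)),np.cos(th)]);w=d["T"][:3,:3]@dirn;o=d["T"][:3,3];return o+w*(z-o[2])/w[2]
E
python3 - <<'E'
from h import *
d=dict(np.load("pics/wrist1.npz"))
o=np.array([510.8,-243.]);a=1.8966;ax=np.array([np.cos(a),np.sin(a)]);ny=np.array([-ax[1],ax[0]])
for n,(u,v,z) in {"Tleft":(276,289,18),"Tright":(380,289,18),"hookBL":(299,67,18),"hookBR":(357,67,18),"shL":(311,200,18),"shR":(344,200,18)}.items():
    p=fpt(d,u,v,z)[:2]-o;print(n,(p@ax).round(1),(p@ny).round(1))
E
```

```text
Tleft -84.8 32.3
Tright -84.8 -35.1
hookBL 54.4 16.4
hookBR 54.6 -18.5
shL -27.4 9.3
shR -27.4 -10.8
```

Emit:
servo_tool([
  [[0,0,0],[0.0015,0.001,0.02],0.07],
  [[0,0,0],[0,0,0.015],0.07],
  [[0,0,0],[0,0,0.007],0.07],
  [[0,0,0],[0,0,0],0.07],
  [[0,0,0],[0,0,0],0.07],
])

```text
time_s: 4.05
tool_pos: [534.7, -308.8, 8.6]
tcp_rot: [0.987, 0.163, 0.0, 0.001]
ft_force: [-0.0, 0.7, 0.5]
opening: 69.7
```

```bash
python3 -c "
from st import *
go([532.6,-307.4,4])"
```

```text
t 4.05 p [ 534.7 -308.8    8.6] yaw 0.3271 zax [ 1.1e-03 -9.0e-04 -1.0e+00] F [-0.   0.7  0.5] op 69.7 q6 -0.95
tool delta [-1.51 -1.97  4.65]
```

Emit:
servo_tool([
  [[0,0,0],[-0.001,-0.001,0.004],0.07],
  [[0,0,0],[0,0,0],0.01],
  [[0,0,0],[0,0,0],0.01],
  [[0,0,0],[0,0,0],0.01],
  [[0,0,0],[0,0,0],0.01],
  [[0,0,0],[0,0,0],0.01],
  [[0,0,0],[0,0,0],0.01],
])

```text
time_s: 4.75
tool_pos: [532.9, -307.7, 3.5]
tcp_rot: [0.987, 0.163, 0.0, -0.0]
ft_force: [-0.2, -0.1, -0.0]
opening: 24.9
```

```bash
python3 -c "
from st import *
go([532.6,-307.4,4])"
```

```text
t 4.75 p [ 532.9 -307.7    3.5] yaw 0.3272 zax [ 0.  0. -1.] F [-0.2 -0.1 -0. ] op 24.9 q6 -0.95
tool delta [-0.23 -0.35 -0.46]
```

Emit:
servo_tool([
  [[0,0,0],[0,0,0],0.01],
  [[0,0,0],[0,0,0],0.01],
  [[0,0,0],[0,0,0],0.01],
  [[0,0,0],[0,0,-0.002],0.01],
  [[0,0,0.0958],[0,0,0],0.01],
  [[0,0,0.0958],[0,0,0],0.01],
  [[0,0,0.0958],[0,0,0],0.01],
  [[0,0,0.0957],[0,0,0],0.01],
  [[0,0,0],[0,0,0],0.01],
  [[0,0,0],[-0.0052,-0.02,0],0.01],
  [[0,0,0],[-0.0052,-0.02,0],0.01],
  [[0,0,0],[-0.0052,-0.02,0],0.01],
  [[0,0,0],[-0.0052,-0.02,0],0.01],
  [[0,0,0],[-0.0052,-0.02,0],0.01],
  [[0,0,0],[-0.0052,-0.02,0],0.01],
  [[0,0,0],[0,0,0],0.01],
  [[0,0,0],[0,0,0],0.01],
])

```text
time_s: 6.45
tool_pos: [508.6, -185.6, 5.6]
tcp_rot: [1.0, -0.027, 0.0, 0.0]
ft_force: [-0.7, -0.1, -0.0]
opening: 10.2
```

```bash
python3 - <<'E'
from st import *
from cell import imaging
import cv2
go([509,-177.3,5])
for n in("wrist","top","scene"):
    d=imaging.snapshot(n);cv2.imwrite(f"pics/{n}2.png",d["color"][:,:,::-1]);np.savez(f"pics/{n}2.npz",**d)
E
```

```text
t 6.45 p [ 508.6 -185.6    5.6] yaw -0.0542 zax [ 2.e-04 -2.e-04 -1.e+00] F [-0.7 -0.1 -0. ] op 10.2 q6 -0.41
tool delta [-0.06 -8.29  0.65]
```

View pics/wrist2.png

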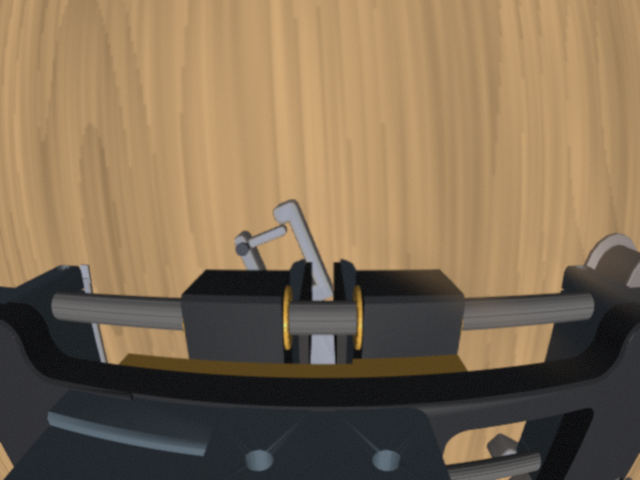

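View pics/top2.png

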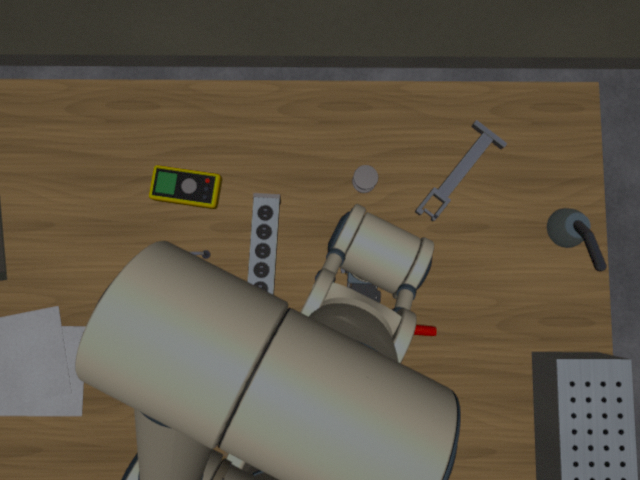

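View pics/scene2.png

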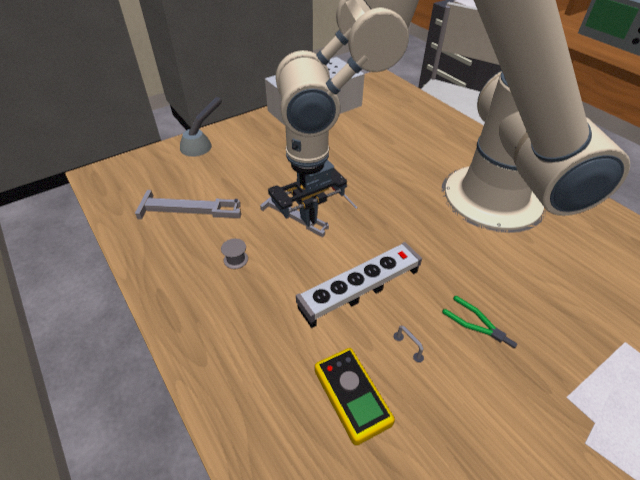

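```bash
python3 - <<'E'
import cv2,numpy as np
for k in(0,2):
    im=cv2.imread(f"pics/scene{k}.png")
    cv2.imwrite(f"pics/sc{k}.png",cv2.resize(im[160:260,240:370],None,fx=6,fy=6,interpolation=cv2.INTER_CUBIC)[:600])
im=cv2.imread("pics/wrist2.png");cv2.imwrite("pics/wz.png",cv2.resize(im[180:380,210:410],None,fx=3,fy=3,interpolation=cv2.INTER_CUBIC))
from h import *
d=dict(np.load("pics/wrist2.npz"))
for u,v in((275,212),(297,204),(243,238)):print(fpt(d,u,v,18))
E
```

```text
[ 486.98300191 -145.62603747   18.        ]
[ 498.28816607 -142.26703957   18.        ]
[ 469.30039161 -157.99699745   18.        ]
```

View pics/sc2.png

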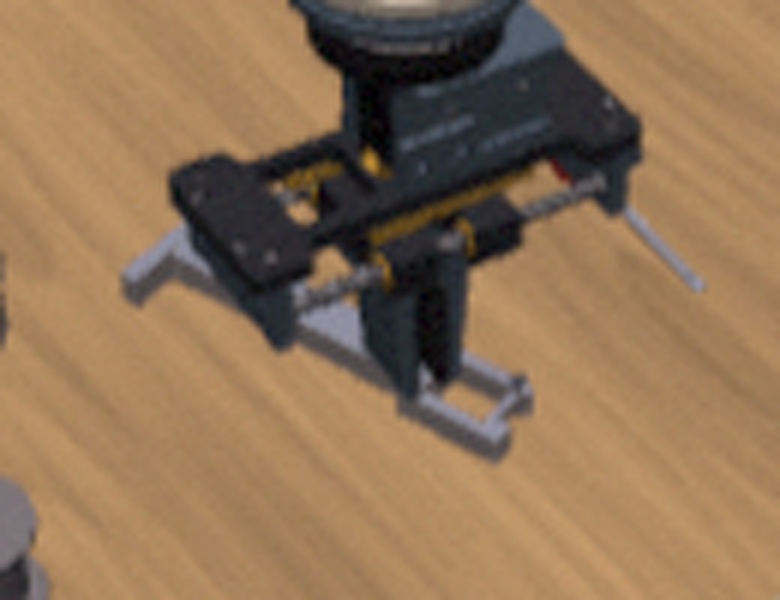

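View pics/sc0.png

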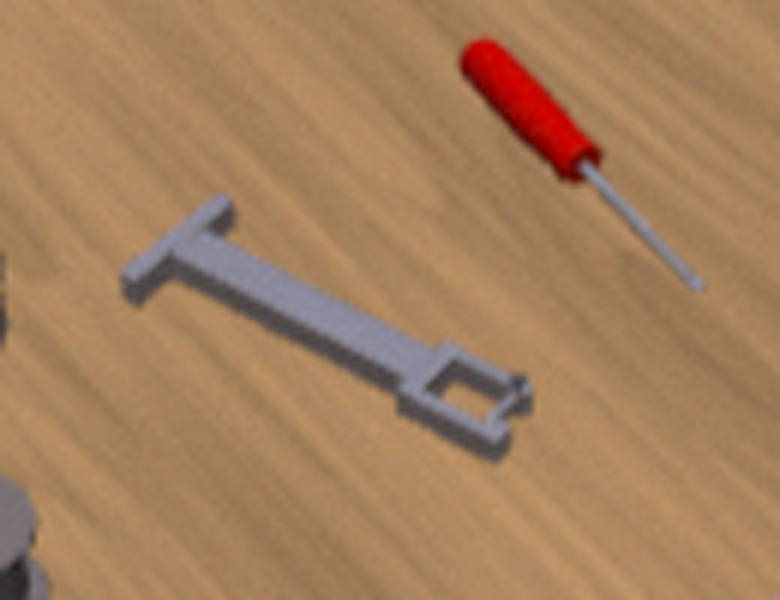

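View pics/wz.png

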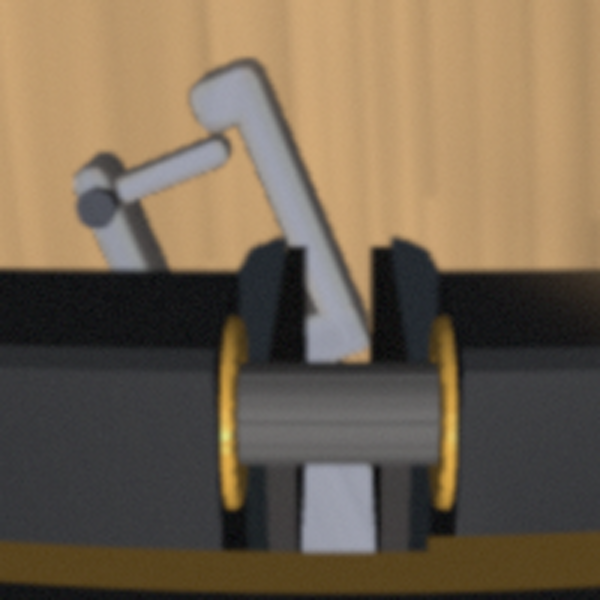

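```bash
python3 - <<'E'
from h import *
d=dict(np.load("pics/scene2.npz"));w=dict(np.load("pics/wrist2.npz"))
for z in(0,5.6,18,25,40): print(z,proj(d,[508.6,-185.6,z]).round(1),fproj(w,[508.6,-185.6,z]).round(1),pt(d,311,224.5,z).round(1))
from cell import read_state
s=read_state();print(s)
E
```

```text
0 [308.4 228.9] [322.4 274.7] [ 493.7 -195.5    0. ]
5.6 [308.4 227.4] [322.4 277.8] [ 496.9 -190.7    5.6]
18 [308.3 224. ] [322.4 285.4] [ 503.8 -180.2   18. ]
25 [308.3 222.1] [322.4 290.1] [ 507.8 -174.3   25. ]
40 [308.2 217.9] [322.4 301.3] [ 516.2 -161.6   40. ]
{'time_s': 6.6, 'q': array([-4.61689103e-01,  6.30314376e-01,  1.73078542e+00, -8.40471439e-05,
        7.79896389e-01, -4.05663148e-01]), 'qd': array([-0.00289083,  0.00231911, -0.00050033,  0.00043843,  0.00102644,
        0.00257672]), 'tau': array([ 6.64948113e-01, -8.29445529e+01, -2.07872683e+01,  5.51193114e-02,
        7.20712636e-02, -1.23146677e-02]), 'tool_pos': array([ 508.81824997, -186.61981389,    5.55849097]), 'tcp_rot': array([ 9.99608453e-01, -2.79794547e-02,  2.58203522e-04,  1.52144101e-04]), 'ft_force': array([-0.26815116,  0.87291023,  0.2384443 ]), 'moment': array([-0.02696924, -0.0990008 , -0.02536834]), 'opening': 10.032284156782474}
```

```bash
python3 - <<'E'
from h import *
d=dict(np.load("pics/scene2.npz"));w=dict(np.load("pics/wrist2.npz"))
from st import st
p,M=st()
for z in(0,5.6,12,20,30):
  for dx in(-5,5):
    q=p+M@np.array([dx,-16,0]);q[2]=z
    print(z,dx,"wristzoom",((fproj(w,q)-[210,180])*3).round(0),"sc2zoom",((proj(d,q)-[240,160])*6).round(0))
E
```

```text
t 6.6 p [ 508.8 -186.6    5.6] yaw -0.056 zax [ 5.e-04 -3.e-04 -1.e+00] F [-0.3  0.9  0.2] op 10.0 q6 -0.41
0 -5 wristzoom [312. 207.] sc2zoom [437. 430.]
0 5 wristzoom [366. 208.] sc2zoom [418. 439.]
5.6 -5 wristzoom [311. 215.] sc2zoom [437. 421.]
5.6 5 wristzoom [366. 215.] sc2zoom [417. 430.]
12 -5 wristzoom [311. 224.] sc2zoom [437. 411.]
12 5 wristzoom [367. 224.] sc2zoom [417. 419.]
20 -5 wristzoom [309. 237.] sc2zoom [437. 398.]
20 5 wristzoom [369. 237.] sc2zoom [417. 406.]
30 -5 wristzoom [308. 254.] sc2zoom [437. 381.]
30 5 wristzoom [370. 254.] sc2zoom [417. 390.]
```

```bash
python3 - <<'E'
import cv2
im=cv2.imread("pics/wrist2.png");cv2.imwrite("pics/wz2.png",cv2.resize(im[240:330,280:370],None,fx=6.6,fy=6.6,interpolation=cv2.INTER_CUBIC)*1)
im=cv2.imread("pics/scene2.png");cv2.imwrite("pics/sz3.png",cv2.convertScaleAbs(cv2.resize(im[195:240,285:345],None,fx=12,fy=12,interpolation=cv2.INTER_CUBIC),alpha=1.8))
E
```

```text
(no output)
```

View pics/wz2.png

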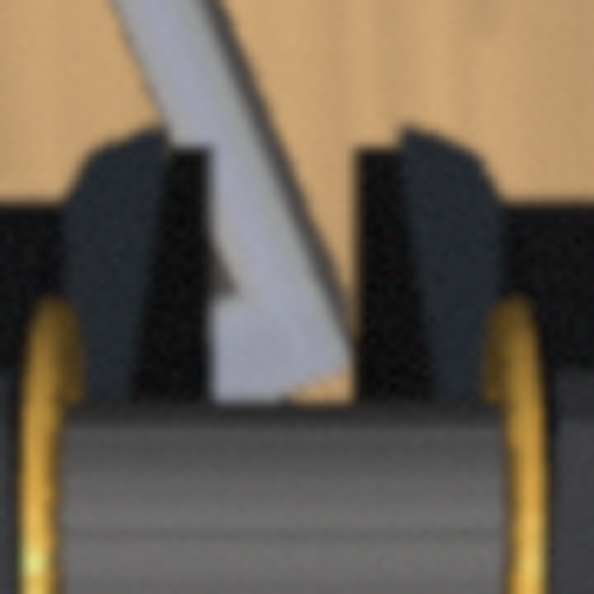

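View pics/sz3.png

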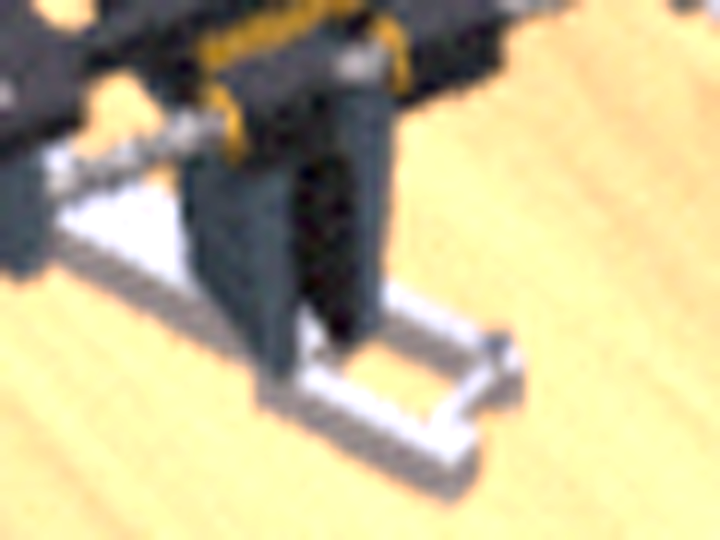

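The grasp missed. The bar is exactly where it was, and both views put the real fingertips about 20 mm higher than the reported TCP height, so the fingers closed above the bar. I'll go back and grasp lower, watching the force.

Emit:
servo_tool([
  [[0,0,0],[0,0,-0.02],0.05],
  [[0,0,-0.0958],[0,0,0],0.05],
  [[0,0,-0.0958],[0,0,0],0.05],
  [[0,0,-0.0958],[0,0,0],0.05],
  [[0,0,-0.0957],[0,0,0],0.05],
  [[0,0,0],[-0.0027,0.0203,0],0.05],
  [[0,0,0],[-0.0027,0.0203,0],0.05],
  [[0,0,0],[-0.0027,0.0203,0],0.05],
  [[0,0,0],[-0.0027,0.0203,0],0.05],
  [[0,0,0],[-0.0027,0.0203,0],0.05],
  [[0,0,0],[-0.0027,0.0203,0],0.05],
  [[0,0,0],[0,0,0.02],0.05],
  [[0,0,0],[0,0,0],0.05],
  [[0,0,0],[0,0,0],0.05],
])

```text
time_s: 8.0
tool_pos: [531.9, -307.3, 5.4]
tcp_rot: [0.987, 0.162, -0.0, -0.0]
ft_force: [-0.0, 0.5, 0.5]
opening: 50.0
```

```bash
python3 -c "
from st import *
go([532.6,-307.4,-12])"
```

```text
t 8.0 p [ 531.9 -307.3    5.4] yaw 0.3256 zax [-8.e-04  6.e-04 -1.e+00] F [-0.   0.5  0.5] op 50.0 q6 -0.95
tool delta [ 0.67  0.38 17.37]
```

Emit:
servo_tool([
  [[0,0,0],[0,0,0.004],0.05],
  [[0,0,0],[0,0,0.004],0.05],
  [[0,0,0],[0,0,0.003],0.05],
  [[0,0,0],[0,0,0],0.05],
  [[0,0,0],[0,0,0],0.05],
])

```text
time_s: 8.5
tool_pos: [532.3, -306.5, -5.4]
tcp_rot: [0.987, 0.163, -0.0, -0.0]
ft_force: [1.2, -0.8, 0.5]
opening: 49.9
```

```bash
python3 - <<'E'
from st import *
from h import *
from cell import imaging
import cv2
p,M=st()
d=imaging.snapshot("scene");cv2.imwrite("pics/s3.png",cv2.convertScaleAbs(cv2.resize(d["color"][150:240,240:340,::-1],None,fx=7,fy=6,interpolation=cv2.INTER_CUBIC),alpha=1.6))
w=imaging.snapshot("wrist");cv2.imwrite("pics/w3.png",w["color"][:,:,::-1])
for z in (-5,0,5,10,20):
    q=p+M@np.array([25,-16,0]);q[2]=z;print(z,fproj(w,q),(proj(d,q)-[240,150])*[7,6])
E
```

```text
t 8.5 p [ 532.3 -306.5   -5.4] yaw 0.3273 zax [-1.e-04  0.e+00 -1.e+00] F [ 1.2 -0.8  0.5] op 49.9 q6 -0.95
-5 [367.87744723 249.89379908] [248.53807844 392.91444003]
0 [368.99425241 252.22871282] [247.66245761 384.85481168]
5 [370.16520641 254.67995223] [246.78140521 376.74518857]
10 [371.39420802 257.25615044] [245.89487055 368.58510407]
20 [374.04383138 262.82227813] [244.10514845 352.11165517]
```

View pics/s3.png

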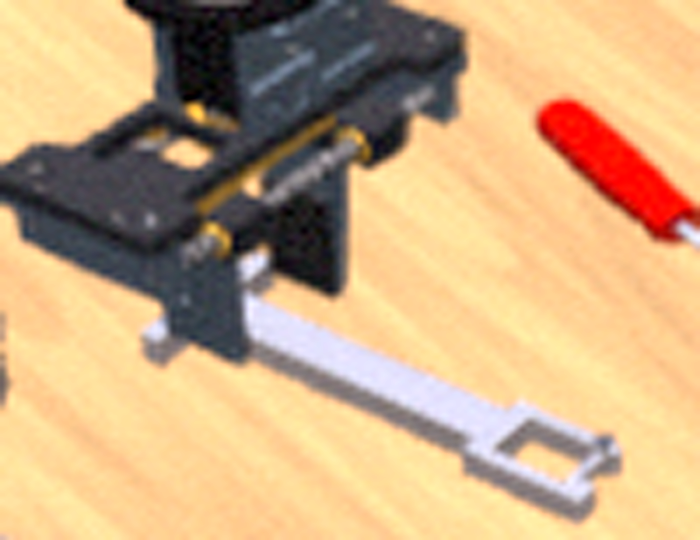

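View pics/w3.png

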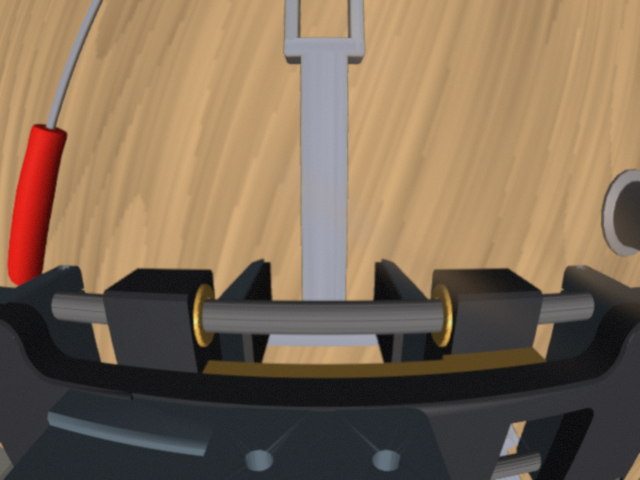

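Emit:
servo_tool([
  [[0,0,0],[0,0,0.004],0.05],
  [[0,0,0],[0,0,0.003],0.05],
  [[0,0,0],[0,0,0.003],0.05],
  [[0,0,0],[0,0,0],0.05],
  [[0,0,0],[0,0,0],0.05],
])

```text
time_s: 9.1
tool_pos: [532.2, -306.6, -15.6]
tcp_rot: [0.987, 0.163, -0.0, -0.0]
ft_force: [0.5, 0.3, -0.3]
opening: 49.6
```

Emit:
servo_tool([
  [[0,0,0],[0,0,0],0.01],
  [[0,0,0],[0,0,0],0.01],
  [[0,0,0],[0,0,0],0.01],
  [[0,0,0],[0,0,0],0.01],
  [[0,0,0],[0,0,0],0.01],
  [[0,0,0],[0,0,0],0.01],
])

```text
time_s: 9.7
tool_pos: [532.4, -306.7, -15.4]
tcp_rot: [0.987, 0.163, 0.0, 0.0]
ft_force: [0.3, 1.0, 2.9]
opening: 21.9
```

```bash
python3 -c "
from st import *
go([532.6,-307.4,-15])"
```

```text
t 9.7 p [ 532.4 -306.7  -15.4] yaw 0.3272 zax [ 2.e-04 -1.e-04 -1.e+00] F [0.3 1.  2.9] op 21.9 q6 -0.95
tool delta [-0.01  0.77 -0.4 ]
```

Emit:
servo_tool([
  [[0,0,0],[0,0,-0.002],0.01],
  [[0,0,0.0958],[0,0,0],0.01],
  [[0,0,0.0958],[0,0,0],0.01],
  [[0,0,0.0958],[0,0,0],0.01],
  [[0,0,0.0957],[0,0,0],0.01],
  [[0,0,0],[0,0,0],0.01],
  [[0,0,0],[-0.0051,-0.02,0],0.01],
  [[0,0,0],[-0.0051,-0.02,0],0.01],
  [[0,0,0],[-0.0051,-0.02,0],0.01],
  [[0,0,0],[-0.0051,-0.02,0],0.01],
  [[0,0,0],[-0.0051,-0.02,0],0.01],
  [[0,0,0],[-0.0051,-0.02,0],0.01],
  [[0,0,0],[0,0,0],0.01],
  [[0,0,0],[0,0,0],0.01],
])

```text
time_s: 11.1
tool_pos: [508.5, -184.6, -13.4]
tcp_rot: [1.0, -0.027, 0.0, 0.0]
ft_force: [0.2, -0.3, -3.4]
opening: 21.8
```

```bash
python3 - <<'E'
from st import *
from cell import imaging
import cv2
go([509,-177.3,-13.4])
for n in("wrist","top","scene"):
    d=imaging.snapshot(n);cv2.imwrite(f"pics/{n}4.png",d["color"][:,:,::-1]);np.savez(f"pics/{n}4.npz",**d)
E
```

```text
t 11.1 p [ 508.5 -184.6  -13.4] yaw -0.0542 zax [ 1.e-04 -1.e-04 -1.e+00] F [ 0.2 -0.3 -3.4] op 21.8 q6 -0.4
tool delta [ 0.06 -7.31  0.01]
```

View pics/wrist4.png

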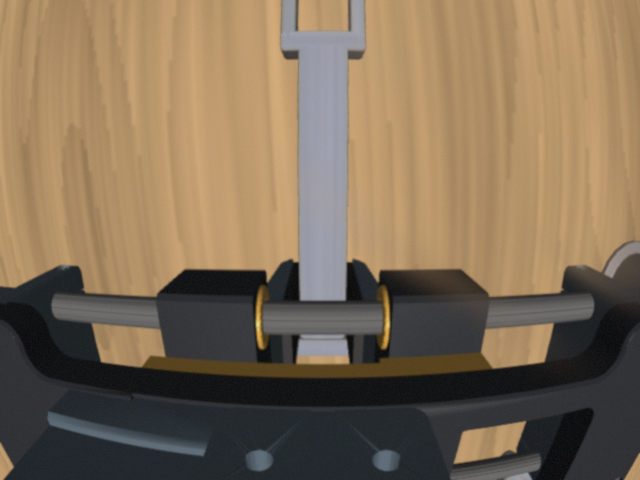

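View pics/scene4.png

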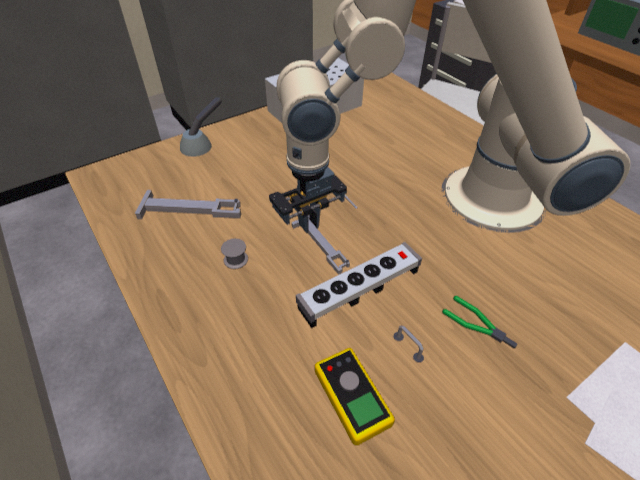

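```bash
python3 - <<'E'
import cv2
im=cv2.imread("pics/scene4.png");cv2.imwrite("pics/h4.png",cv2.resize(im[215:285,290:370],None,fx=8,fy=8,interpolation=cv2.INTER_CUBIC))
from h import *
d=dict(np.load("pics/scene4.npz"))
P=np.array([pt(d,u,v,50)[:2] for u,v in((296,295),(315,315),(405,242.5),(421.6,258.75))]);print(P.round(1),P.mean(0))
for a,b in((0,2),(1,3),(0,1),(2,3)):e=P[b]-P[a];print(np.hypot(*e),np.arctan2(e[1],e[0]))
E
```

```text
[[669.2   7.1]
 [664.5  72.1]
 [370.7  25.5]
 [374.2  85.7]] [519.67304144  47.60417571]
299.06701489996124 3.0798539806239433
290.55167169696574 3.0947129754153457
65.21532688733717 1.643714236671284
60.3081755981668 1.5125023063512892
```

View pics/h4.png

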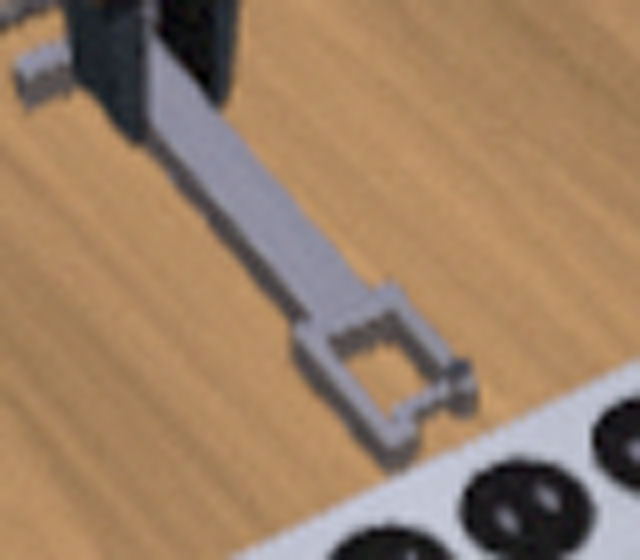

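```bash
python3 - <<'E'
from h import *
d=dict(np.load("pics/scene4.npz"))
tcp=np.array([508.5,-184.6]);a=-0.0555+np.pi/2;ax=np.array([np.cos(a),np.sin(a)]);ny=np.array([-ax[1],ax[0]]);o=tcp+67.3*ax
print("origin",o)
for n,(u,v) in{"sh-y":(298,326),"sh+y":(396,284),"nose-y":(388,445),"tip+y":(455,365)}.items():
    p=pt(d,u/8+290-.44,v/8+215-.44,20)[:2]-o;print(n,(p@ax).round(1),(p@ny).round(1))
S=np.array([521.2,41.3]);q=o-S;print("bar origin in strip",q@ax,q@ny)
E
```

```text
origin [ 512.23323276 -117.40362381]
sh-y 49.6 -18.1
sh+y 50.8 16.7
nose-y 102.6 -20.5
tip+y 87.3 13.7
bar origin in strip -158.95666326192386 0.14943085486442778
```

Emit:
servo_tool([
  [[0,0,0],[0,-0.012,0],0.01],
  [[0,0,0],[0,-0.012,0],0.01],
  [[0,0,0],[0,-0.012,0],0.01],
  [[0,0,0],[0,-0.012,0],0.01],
  [[0,0,0],[0,-0.012,0],0.01],
  [[0,0,0],[0,-0.012,0],0.01],
  [[0,0,0],[0,-0.008,0],0.01],
  [[0,0,0],[0,-0.008,0],0.01],
  [[0,0,0],[0,-0.008,0],0.01],
  [[0,0,0],[0,0,0],0.01],
])

```text
time_s: 12.25
tool_pos: [513.7, -88.4, -13.5]
tcp_rot: [1.0, -0.028, -0.0, -0.0]
ft_force: [-0.7, -0.7, -3.4]
opening: 21.5
```

```bash
python3 - <<'E'
from st import *
from cell import imaging
import cv2
go([518.25,-11.6,-13.4])
for n in("wrist","scene"):
    d=imaging.snapshot(n);cv2.imwrite(f"pics/{n}5.png",d["color"][:,:,::-1]);np.savez(f"pics/{n}5.npz",**d)
E
```

```text
t 12.25 p [513.7 -88.4 -13.5] yaw -0.0552 zax [-2.e-04  2.e-04 -1.e+00] F [-0.7 -0.7 -3.4] op 21.5 q6 -0.23
tool delta [  0.28 -76.92  -0.08]
```

View pics/wrist5.png

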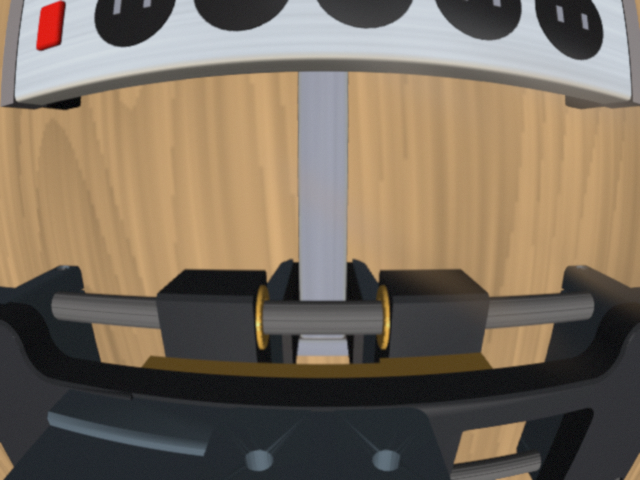

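View pics/scene5.png

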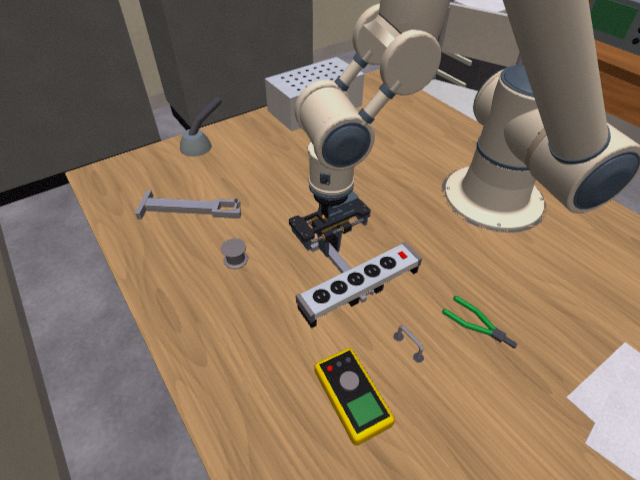

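```bash
python3 - <<'E'
from h import *
d=dict(np.load("pics/wrist5.npz"))
S=np.array([521.2,41.3]);a=1.515;ax=np.array([np.cos(a),np.sin(a)]);ny=np.array([-ax[1],ax[0]])
for u,v,z in((322,59,50),(322,71,26),(20,101,50),(630,101,50),(450,67,50),(200,67,50)):
    p=fpt(d,u,v,z)[:2]-S;print(u,v,(p@ax).round(1),(p@ny).round(1))
E
```

```text
322 59 -28.2 0.5
322 71 -27.1 0.5
20 101 -28.8 137.4
630 101 -27.8 -140.6
450 67 -28.6 -46.4
200 67 -28.9 45.1
```

Emit:
servo_tool([
  [[0,0,0],[0,-0.01,0],0.01],
  [[0,0,0],[0,-0.01,0],0.01],
  [[0,0,0],[0,-0.01,0],0.01],
  [[0,0,0],[0,-0.01,0],0.01],
  [[0,0,0],[0,-0.01,0],0.01],
  [[0,0,0],[0,-0.01,0],0.01],
  [[0,0,0],[0,-0.007,0],0.01],
  [[0,0,0],[0,-0.003,0],0.01],
  [[0,0,0],[0,0,0],0.01],
  [[0,0,0],[0,0,0],0.01],
])

```text
time_s: 13.35
tool_pos: [517.7, -19.6, -13.5]
tcp_rot: [1.0, -0.028, 0.0, 0.0]
ft_force: [-0.4, -0.7, -3.1]
opening: 21.7
```

```bash
python3 - <<'E'
from st import *
from cell import imaging
import cv2
go([518.25,-11.6,-13.4])
for n in("wrist","scene"):
    d=imaging.snapshot(n);cv2.imwrite(f"pics/{n}6.png",d["color"][:,:,::-1]);np.savez(f"pics/{n}6.npz",**d)
cv2.imwrite("pics/s6.png",cv2.resize(d["color"][220:360,300:440,::-1],None,fx=5,fy=4,interpolation=cv2.INTER_CUBIC))
E
```

```text
t 13.35 p [517.7 -19.6 -13.5] yaw -0.0559 zax [ 0.e+00 -1.e-04 -1.e+00] F [-0.4 -0.7 -3.1] op 21.7 q6 -0.1
tool delta [ 0.11 -7.97 -0.09]
```

View pics/wrist6.png

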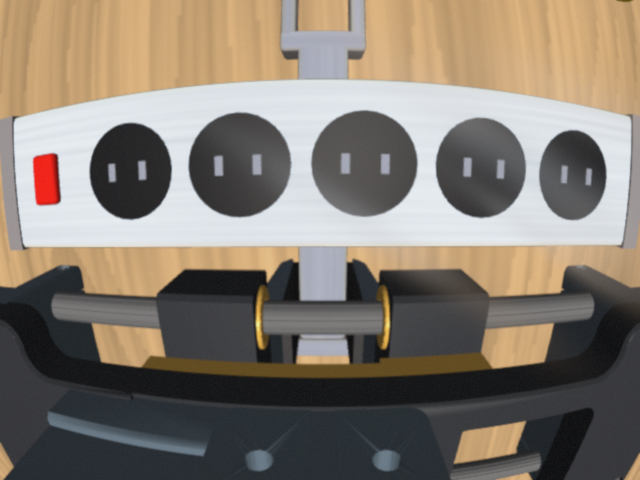

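View pics/s6.png

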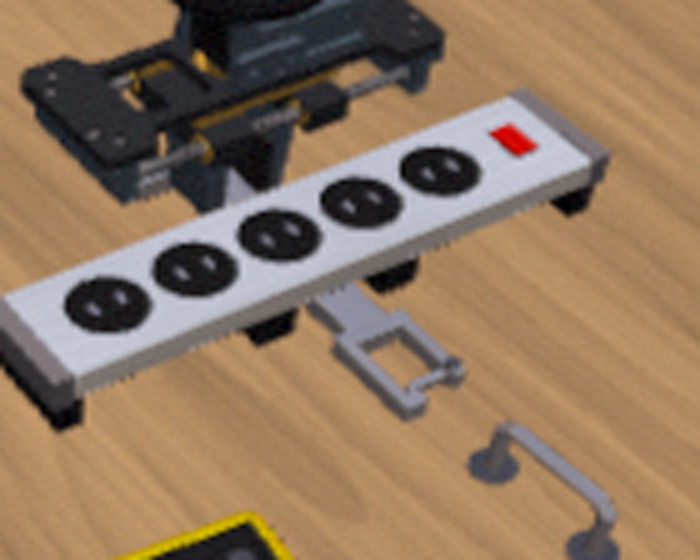

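Emit:
servo_tool([
  [[0,0,0],[0,-0.004,0],0.01],
  [[0,0,0],[0,-0.003,0],0.01],
  [[0,0,0],[0,0,0.002],0.01],
  [[0,0,0],[0,0,0],0.01],
  [[0,0,0],[0,0,0],0.01],
  [[0,0,0],[0,0,0],0.04],
  [[0,0,0],[0,0,0],0.04],
  [[0,0,0],[0,0,0],0.04],
  [[0,0,0],[0,0,0],0.04],
  [[0,0,0],[0,0,0],0.04],
  [[0,0,0],[0,0,0],0.04],
])

```text
time_s: 14.55
tool_pos: [518.1, -12.4, -15.5]
tcp_rot: [1.0, -0.028, -0.0, -0.0]
ft_force: [-0.2, 1.0, -0.0]
opening: 40.1
```

```bash
python3 - <<'E'
from st import *
st()
E
```

```text
t 14.55 p [518.1 -12.4 -15.5] yaw -0.056 zax [-0.  0. -1.] F [-0.2  1.  -0. ] op 40.1 q6 -0.08
```

Emit:
servo_tool([
  [[0,0,0],[0,0,-0.03],0.06],
  [[0,0,0],[0,0,-0.04],0.06],
  [[0,0,0],[0,0,-0.04],0.06],
  [[0,0,0],[0,-0.025,0],0.06],
  [[0,0,0],[0,-0.03,0],0.06],
  [[0,0,0],[0,-0.03,0],0.06],
  [[0,0,0],[0,-0.03,0],0.06],
  [[0,0,0],[0,-0.012,0],0.06],
  [[0,0,0],[0,0,0],0.06],
  [[0,0,0],[0,0,0],0.06],
])

```text
time_s: 15.55
tool_pos: [525.0, 113.8, 94.4]
tcp_rot: [1.0, -0.028, -0.0, 0.0]
ft_force: [0.3, -1.2, -0.7]
opening: 60.0
```

```bash
python3 - <<'E'
from st import *
from cell import imaging
import cv2
go([525.2,114.7,-15])
for n in("wrist","scene"):
    d=imaging.snapshot(n);cv2.imwrite(f"pics/{n}7.png",d["color"][:,:,::-1]);np.savez(f"pics/{n}7.npz",**d)
cv2.imwrite("pics/s7.png",cv2.resize(d["color"][220:360,300:440,::-1],None,fx=5,fy=4,interpolation=cv2.INTER_CUBIC))
E
```

```text
t 15.55 p [525.  113.8  94.4] yaw -0.0555 zax [-3.e-04 -3.e-04 -1.e+00] F [ 0.3 -1.2 -0.7] op 60.0 q6 0.16
tool delta [  0.15  -0.93 109.42]
```

View pics/wrist7.png

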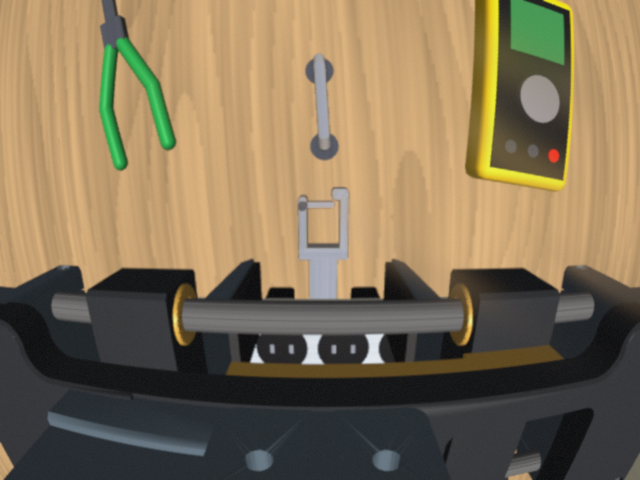

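View pics/s7.png

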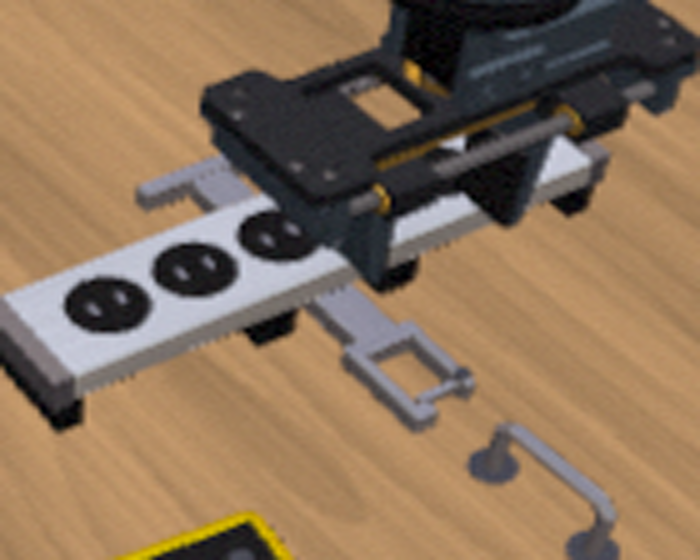

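```bash
python3 - <<'E'
import cv2
im=cv2.imread("pics/wrist7.png");cv2.imwrite("pics/wz7.png",cv2.resize(im[40:300,230:430],None,fx=3,fy=2.3,interpolation=cv2.INTER_CUBIC)) if 0 else cv2.imwrite("pics/wz7.png",cv2.resize(im[120:270,270:380],None,fx=5,fy=4,interpolation=cv2.INTER_CUBIC))
E
```

```text
(no output)
```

View pics/wz7.png

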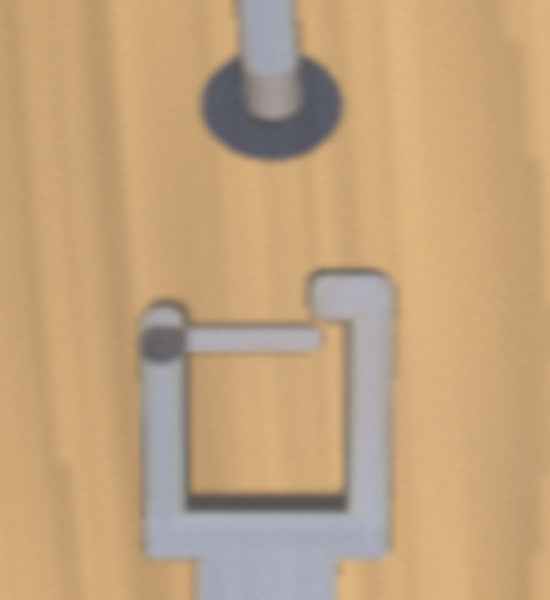

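```bash
python3 - <<'E'
from h import *
d=dict(np.load("pics/wrist7.npz"))
def w(u,v,z): return fpt(d,u/5+270-.4,v/4+120-.375,z)[:2]
pts={"noseR":(393,275,18),"noseL":(312,275,18),"shL":(145,557,18),"shR":(388,555,18),"thrL":(187,510,18),"thrR":(350,510,18),"hinge":(162,342,18)}
leg=w(272,106,1);legf=w(272,118,1);print("leg disc",leg,"leg foot front",legf)
a=-0.0555+np.pi/2;ax=np.array([np.cos(a),np.sin(a)]);ny=np.array([-ax[1],ax[0]])
o=np.array([521.9,54.8])
for n,p in pts.items():
    q=w(*p)-o;print(n,(q@ax).round(1),(q@ny).round(1))
q=leg-o;print("leg in bar",q@ax,q@ny)
sL=w(145,557,18);sR=w(388,555,18);e=sL-sR;print("hook perp angle",np.arctan2(e[1],e[0])-np.pi/2)
E
```

```text
leg disc [530.34460964 187.91203885] leg foot front [530.21653764 185.58126084]
noseR 102.0 -18.7
noseL 101.9 -6.9
shL 48.4 18.3
shR 48.8 -18.7
thrL 57.6 11.8
thrR 57.6 -12.8
hinge 89.5 15.2
leg in bar 133.37551755269777 -1.0476811494191507
hook perp angle 1.526268741400906
```

Emit:
servo_tool([
  [[0,0,0],[0,0,0.03],0.06],
  [[0,0,0],[0,0,0.03],0.06],
  [[0,0,0],[0,0,0.025],0.06],
  [[0,0,0],[0,0,0.014],0.06],
  [[0,0,0],[0,0,0.006],0.06],
  [[0,0,0],[0,0,0.004],0.06],
  [[0,0,0],[0,0,0],0.06],
  [[0,0,0],[0,0,0],0.06],
])

```text
time_s: 16.45
tool_pos: [525.7, 114.3, -13.8]
tcp_rot: [1.0, -0.028, 0.001, -0.0]
ft_force: [0.9, 0.4, 0.0]
opening: 59.9
```

Emit:
servo_tool([
  [[0,0,0],[0,0,0],0.025],
  [[0,0,0],[0,0,0],0.025],
  [[0,0,0],[0,0,0],0.025],
  [[0,0,0],[0,0,0],0.025],
  [[0,0,0],[0,0,0],0.025],
  [[0,0,0],[0,0,0],0.025],
])

```text
time_s: 17.05
tool_pos: [525.3, 114.5, -14.2]
tcp_rot: [1.0, -0.028, 0.0, -0.0]
ft_force: [-1.1, 0.8, 6.9]
opening: 37.1
```

```bash
python3 - <<'E'
from st import *
from cell import imaging
import cv2
go([525.2,114.7,-15])
d=imaging.snapshot("wrist");cv2.imwrite("pics/wrist8.png",d["color"][:,:,::-1]);np.savez("pics/wrist8.npz",**d)
E
```

```text
t 17.05 p [525.3 114.5 -14.2] yaw -0.0558 zax [ 4.e-04  1.e-04 -1.e+00] F [-1.1  0.8  6.9] op 37.1 q6 0.16
tool delta [-0.13 -0.23  0.77]
```

View pics/wrist8.png

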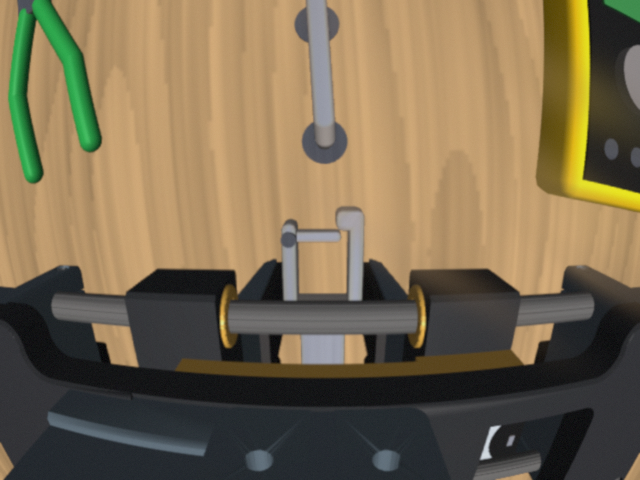

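Emit:
servo_tool([
  [[0,0,0],[0.0012,-0.003,0],0.025],
  [[0,0,0],[0.0012,-0.004,0],0.025],
  [[0,0,0],[0.0012,-0.005,0],0.025],
  [[0,0,0],[0,-0.005,0],0.025],
  [[0,0,0],[0,-0.004,0],0.025],
  [[0,0,0],[0,-0.003,0],0.025],
  [[0,0,0],[0,0,0],0.025],
  [[0,0,0],[0,0,0],0.025],
])

```text
time_s: 17.9
tool_pos: [530.4, 138.4, -14.2]
tcp_rot: [1.0, -0.028, 0.0, -0.0]
ft_force: [-0.8, 1.3, 4.7]
opening: 37.5
```

```bash
python3 - <<'E'
from st import *
from cell import imaging
import cv2
st()
d=imaging.snapshot("wrist");cv2.imwrite("pics/wrist9.png",d["color"][:,:,::-1]);np.savez("pics/wrist9.npz",**d)
cv2.imwrite("pics/wz9.png",cv2.resize(d["color"][140:290,270:380,::-1],None,fx=5,fy=4,interpolation=cv2.INTER_CUBIC))
E
```

```text
t 17.9 p [530.4 138.4 -14.2] yaw -0.0558 zax [ 6.e-04  2.e-04 -1.e+00] F [-0.8  1.3  4.7] op 37.5 q6 0.2
```

View pics/wz9.png

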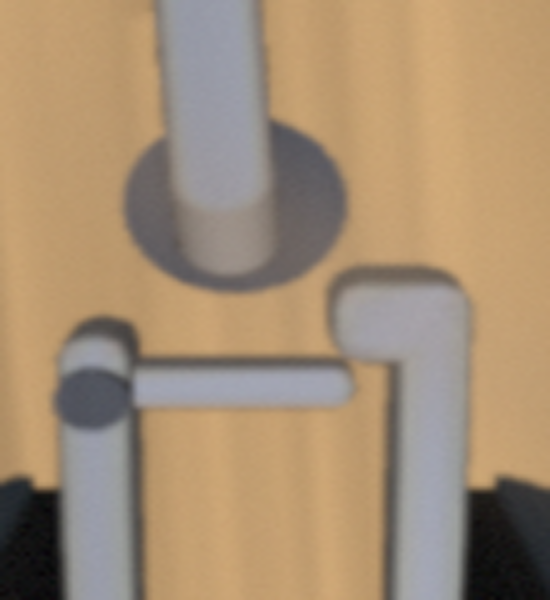

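Emit:
servo_tool([
  [[0,0,0],[0,-0.003,0],0.025],
  [[0,0,0],[0,-0.003,0],0.025],
  [[0,0,0],[0,-0.003,0],0.025],
  [[0,0,0],[0,-0.003,0],0.025],
  [[0,0,0],[0,-0.003,0],0.025],
  [[0,0,0],[0,-0.003,0],0.025],
  [[0,0,0],[0,-0.002,0],0.025],
  [[0,0,0],[0,0,0],0.025],
])

```text
time_s: 18.75
tool_pos: [531.3, 157.8, -14.2]
tcp_rot: [1.0, -0.028, 0.0, 0.0]
ft_force: [-0.9, -5.1, 7.8]
opening: 38.0
```

```bash
python3 - <<'E'
from st import *
from cell import imaging
import cv2
st()
d=imaging.snapshot("wrist");np.savez("pics/wrist10.npz",**d)
cv2.imwrite("pics/wz10.png",cv2.resize(d["color"][160:310,270:380,::-1],None,fx=5,fy=4,interpolation=cv2.INTER_CUBIC))
E
```

```text
t 18.75 p [531.3 157.8 -14.2] yaw -0.0555 zax [ 2.e-04 -7.e-04 -1.e+00] F [-0.9 -5.1  7.8] op 38.0 q6 0.24
```

View pics/wz10.png

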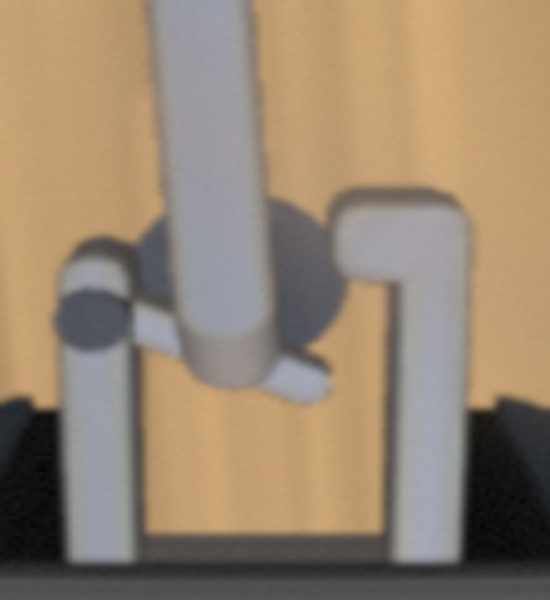

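Emit:
servo_tool([
  [[0,0,0],[0,-0.002,0],0.025],
  [[0,0,0],[0,-0.002,0],0.025],
  [[0,0,0],[0,-0.002,0],0.025],
  [[0,0,0],[0,-0.002,0],0.025],
  [[0,0,0],[0,-0.002,0],0.025],
  [[0,0,0],[0,-0.002,0],0.025],
  [[0,0,0],[0,-0.002,0],0.025],
  [[0,0,0],[0,-0.002,0],0.025],
  [[0,0,0],[0,-0.002,0],0.025],
  [[0,0,0],[0,-0.002,0],0.025],
  [[0,0,0],[0,0,0],0.025],
])

```text
time_s: 19.9
tool_pos: [531.8, 177.6, -14.2]
tcp_rot: [1.0, -0.028, -0.0, 0.0]
ft_force: [-3.2, -6.5, 10.4]
opening: 37.4
```

```bash
cat > look.py <<'E'
from st import *
from cell import imaging
import cv2,sys
st()
d=imaging.snapshot("wrist");np.savez(f"pics/wrist{sys.argv[1]}.npz",**d)
cv2.imwrite(f"pics/wz{sys.argv[1]}.png",cv2.resize(d["color"][170:320,270:380,::-1],None,fx=5,fy=4,interpolation=cv2.INTER_CUBIC))
E
python3 look.py 11
```

```text
t 19.9 p [531.8 177.6 -14.2] yaw -0.0555 zax [-8.e-04 -9.e-04 -1.e+00] F [-3.2 -6.5 10.4] op 37.4 q6 0.27
```

View pics/wz11.png

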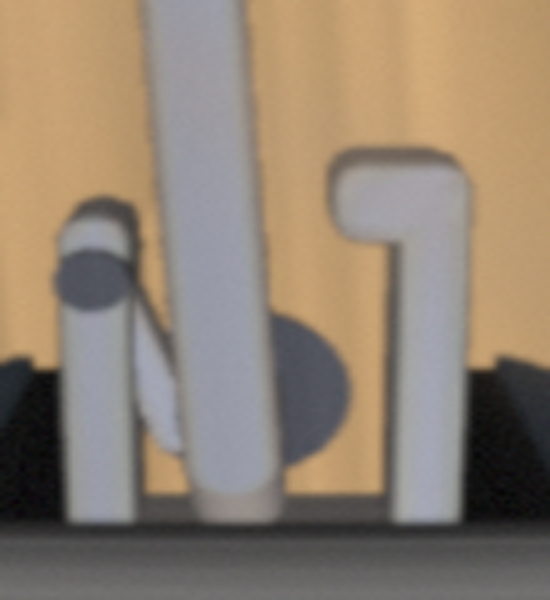

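Emit:
servo_tool([
  [[0,0,0],[-0.0005,-0.001,0],0.025],
  [[0,0,0],[-0.0005,-0.001,0],0.025],
  [[0,0,0],[0,-0.001,0],0.025],
  [[0,0,0],[0,-0.001,0],0.025],
  [[0,0,0],[0,0,0],0.025],
  [[0,0,0],[0,0,0],0.025],
])

```text
time_s: 20.55
tool_pos: [531.1, 181.7, -14.2]
tcp_rot: [1.0, -0.028, -0.0, 0.0]
ft_force: [-2.7, -5.0, 9.2]
opening: 37.6
```

```bash
python3 look.py 12
```

```text
t 20.55 p [531.1 181.7 -14.2] yaw -0.0557 zax [-7.e-04 -7.e-04 -1.e+00] F [-2.7 -5.   9.2] op 37.6 q6 0.28
```

View pics/wz12.png

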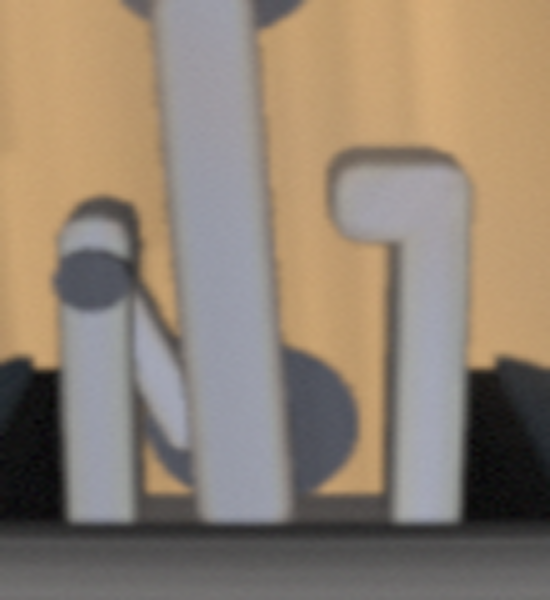

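Emit:
servo_tool([
  [[0,0,0],[-0.0003,-0.001,0],0.025],
  [[0,0,0],[-0.0003,-0.001,0],0.025],
  [[0,0,0],[0,0,0],0.025],
  [[0,0,0],[0,0,0],0.025],
])

```text
time_s: 21.0
tool_pos: [531.2, 184.0, -14.2]
tcp_rot: [1.0, -0.028, 0.0, 0.0]
ft_force: [-0.8, -4.0, 8.3]
opening: 37.7
```

```bash
python3 look.py 13
```

```text
t 21.0 p [531.2 184.  -14.2] yaw -0.0558 zax [ 3.e-04 -3.e-04 -1.e+00] F [-0.8 -4.   8.3] op 37.7 q6 0.28
```

View pics/wz13.png

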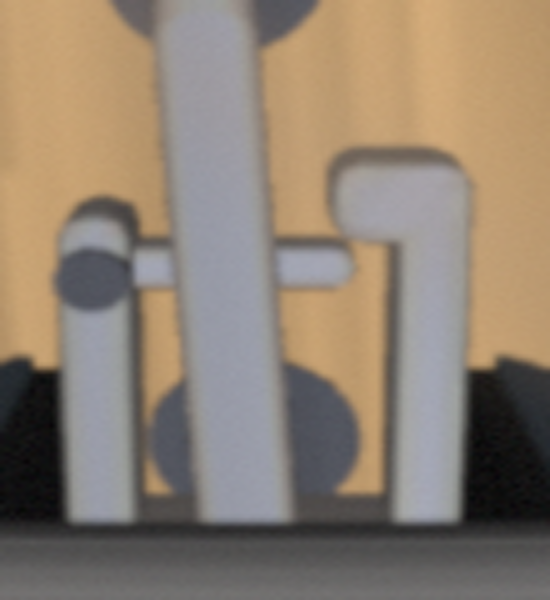

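Emit:
servo_tool([
  [[0,0,0],[0,0,0],0.025],
  [[0,0,0],[0,0,0],0.025],
  [[0,0,0],[0,0,0],0.025],
  [[0,0,0],[0,0,0],0.06],
  [[0,0,0],[0,0,0],0.06],
  [[0,0,0],[0,0,0],0.06],
  [[0,0,0],[0,0,0],0.06],
  [[0,0,0],[0,0,-0.01],0.06],
  [[0,0,0],[0,0,-0.02],0.06],
  [[0,0,0],[0,0,-0.03],0.06],
  [[0,0,0],[0,0,-0.04],0.06],
  [[0,0,0],[0,0,-0.04],0.06],
  [[0,0,0],[0,0,0],0.06],
  [[0,0,0],[0,0,0],0.06],
])

```text
time_s: 22.45
tool_pos: [531.5, 184.3, 126.9]
tcp_rot: [1.0, -0.028, 0.001, -0.0]
ft_force: [0.3, 0.3, -0.5]
opening: 60.0
```

```bash
python3 - <<'E'
from st import *
from cell import imaging
import cv2
st()
for n in("wrist","scene"):
    d=imaging.snapshot(n);cv2.imwrite(f"pics/{n}14.png",d["color"][:,:,::-1]);np.savez(f"pics/{n}14.npz",**d)
E
```

```text
t 22.45 p [531.5 184.3 126.9] yaw -0.0559 zax [ 2.3e-03  6.0e-04 -1.0e+00] F [ 0.3  0.3 -0.5] op 60.0 q6 0.28
```

View pics/wrist14.png

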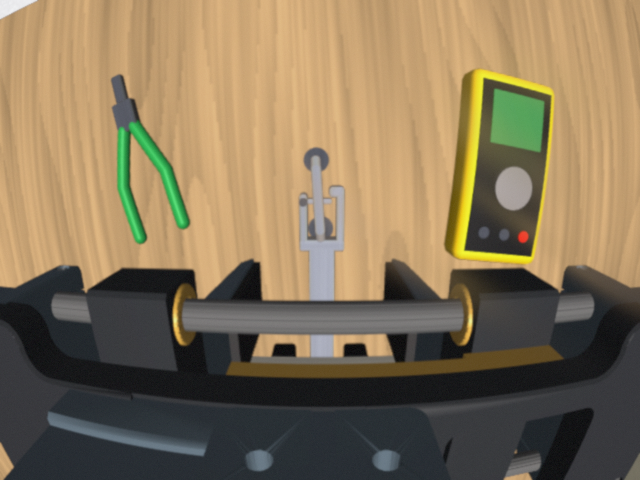

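View pics/scene14.png

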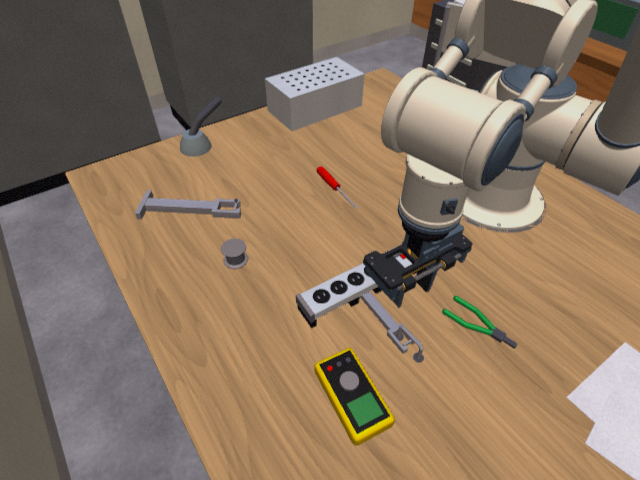

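The wrist view shows the hook around the near leg at (320,228) and the gate straight across the mouth at (318,201). The scene view shows the bar lying flat under the strip, with the meter, pliers, spool and screwdriver where they were. I'm handing in.

```bash
python3 -c "
from cell import job_done
print(job_done())"
```

```text
the job is handed in; nothing more can be done
None
```

The power strip is locked to the bench: the bar runs under it, hooked on the eye's near leg with the gate shut, and I have handed the job in. No verdict was reported.

- **What I did:** I gripped the 200 mm bar by its shank near the T-head and slid it hook first through the gap until its mouth was about 80 mm out past the strip on the eye's side. I let go, gripped it again over the hook and drew it on slowly. The wrist force while drawing stayed at or below about 13 N in the readings between moves. The gate snapped shut once the leg was near the bottom of the throat, at about bar x +62 mm. I then opened the fingers and lifted clear at about 22 s.
- **Last checks:** The final wrist and scene pictures show:
  - the near leg in the throat with the gate straight across behind it;
  - the bar lying flat under the strip;
  - the meter, pliers, spool and screwdriver where they were, judged by eye and not measured;
  - the gripper clear, with about 0 N on the wrist.
- **What failed or disagreed:**
  - **First grasp:** It closed above the bar without moving it, because the visible fingertips sit about 20 mm above the reported TCP point. I went about 19 mm lower, and the grasp then held.
  - **Scene camera:** It read about 5 mm off along the channel compared with the other two, so I used the top and wrist cameras.
  - **Bar position:** The wrist camera put the bar about 2 mm further along than the arm's own reading.
  - **T-head:** Its place under the strip is worked out from the leg's position, since it was not visible at the end.

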